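# Shelve a clay bat beside its partner

## Task

Pick up the spare terracotta-coloured plaster bat from the ware board and slide it endways into the row in the blue rack, right beside its terracotta partner on the side nearer the wooden bookend, pushing the neighbours apart without toppling any, until it is fully home against the back rail like the others, upright, and let it go. Then slide the bookend along until it is snug against the last bat of the row. Do not disturb the drying clay bowls.

Things in the scene. Friction and masses are not known exactly. Their poses are not given: they have to be found in the camera images.
- rack: Fixed blue bat rack. Origin: at table height under the middle of the row's depth; x from the open front (robot side) to the back rail, y along the row from the fixed end wall to the wooden bookend, z up. Floor 12 mm thick (top at z = 12 mm), x -185 to +78, y -118 to +212 mm: about 125 mm of open floor lies in front of the row.
- rack_rail (a point): Point on the front face of the two back rails, rack (66, 0, 60) mm. The rails are 12 mm deep, up to z = 82 mm. A bat home against them has its centre at rack x = 6 mm.
- rack_wall (a point): Point on the inner face of the fixed end wall, rack (0, -100, 60) mm. The wall is 18 mm thick, 107 mm high, x -57 to +78 mm. Starting 10 mm from it, four loose bats stand in a row at rack x about 0, length along x, about 34 mm apart: the gaps (about 10 mm) are narrower than a bat. They slide on the floor when pushed.
- bookend (a joint): Slide of the wooden bookend along the rack's y: 0 = furthest from the row (its face at rack y = +130 mm), growing (m) as it moves towards the end wall; face y = 130 mm minus this value; travel 140 mm. It slides with about 2 N of friction and stays where it is left; it starts 60 mm or more from the last bat.
- bookend_face (a point): Centre of the bookend's flat face towards the row, at rack x = 0, 57 mm above the table. The bookend is an upright wooden board 112 mm wide (rack x -50 to +62), 14 mm thick, its top 108 mm above the table.
- bookend_back (a point): Centre of the bookend's outer flat face (away from the row), 14 mm from bookend_face, the face to push on; free all round on that side.
- spare: Plaster bat (flat slab standing on its long edge), terracotta-coloured, the one that stands on the ware board at the start. 120 long x 24 thick x 100 high mm, about 0.3 kg; both upright ends fully rounded (radius 12). Origin: centre of its underside; x along its length, y through its thickness, z up. Looks the same turned half round.
- partner: Plaster bat (flat slab standing on its long edge), terracotta-coloured, standing in the rack's row in the first, second or third place from the end wall. 120 long x 24 thick x 100 high mm, about 0.3 kg; both upright ends fully rounded (radius 12). Origin: centre of its underside; x along its length, y through its thickness, z up. Looks the same turned half round.
- bat_b: Plaster bat (flat slab standing on its long edge), white, in the row in one of the first three places from the end wall. 120 long x 24 thick x 100 high mm, about 0.3 kg; both upright ends fully rounded (radius 12). Origin: centre of its underside; x along its length, y through its thickness, z up. Looks the same turned half round.
- bat_c: Plaster bat (flat slab standing on its long edge), white, in the row in one of the first three places from the end wall. 120 long x 24 thick x 100 high mm, about 0.3 kg; both upright ends fully rounded (radius 12). Origin: centre of its underside; x along its length, y through its thickness, z up. Looks the same turned half round.
- bat_d: Plaster bat (flat slab standing on its long edge), white, always the last bat of the row on the bookend's side. 120 long x 24 thick x 100 high mm, about 0.3 kg; both upright ends fully rounded (radius 12). Origin: centre of its underside; x along its length, y through its thickness, z up. Looks the same turned half round.
- ware_board: Fixed plywood board 500 x 190 mm, 18 mm thick, long along x, to the robot's right. Origin: centre of its underside. The spare bat stands on it near the robot's end; one more bowl, part of the board, stands at its far end.
- bowl_1: Unfired pale clay bowl upside down, 116 mm across, 82 mm high, on the ware board beyond the spare bat; a bystander. Origin: centre of its underside (the rim).
- bowl_2: Unfired pale clay bowl upside down, 116 mm across, 82 mm high, on the table to the left of the rack, the farther one; a bystander. Origin: centre of its underside (the rim).
- bowl_3: Unfired pale clay bowl upside down, 116 mm across, 82 mm high, on the table to the left of the rack, the nearer one; a bystander. Origin: centre of its underside (the rim).
Not all that is in view belongs to the job. What is shaped like the spare but yellow is not meant. Leave any yellow look-alike of the bat_c alone.

How it is judged (in metres and radians):
On the way, in this order (a step that is already met when the one before it is completed fails the run):
1. the spare bat has been lifted clear of the ware board (height (world z) of spare above 0.035 m), for 0.1 s.
2. the spare bat stands home in the row beside its partner on the bookend's side, all bats upright, and is let go (y of spare in the frame of partner between 0.018 and 0.04 m and x of spare in the frame of rack between -0.002 and 0.012 m and z of each of spare, partner, bat_b, bat_c, bat_d in the frame of rack below 0.016 m and angle between the x axis of spare and the x axis of rack, either way round below 0.1 rad and angle between each of spare, partner, bat_b, bat_c, bat_d's own z axis and vertical below 0.1 rad and x of each of partner, bat_b, bat_c, bat_d in the frame of rack above -0.012 m and contact force between the fingers and spare below 0.05 N), for 0.2 s.
3. the bookend is snug against the last bat (y of bookend_face in the frame of bat_d below 0.018 m), for 0.2 s.
At the end, for the whole second after the job is handed in: Spare bat beside its partner on the bookend side (centres 18-40 mm apart), back end within 8 mm of the rail, parallel within 0.1 rad; all five bats on the rack floor, upright within 0.1 rad, none over 12 mm forward of the row line; bookend within 6 mm of the last bat; all at rest, let go (all of step 2 and y of bookend_face in the frame of bat_d below 0.018 m and linear speed of each of spare, partner, bat_b, bat_c, bat_d below 0.01 m/s); the robot touches nothing.
It fails at once if a bat of the row is toppled (leans more than 0.25 rad) (angle between any of partner, bat_b, bat_c, bat_d's own z axis and vertical above 0.25 rad).
It fails at once if a clay bowl is disturbed (moved more than 15 mm) (distance of any of bowl_1, bowl_2, bowl_3 from where it was at the start of the episode above 0.015 m).
It also fails if it takes over 72 s, if anything falls off the work surface, if the arm or the gripper's body presses on something with over 40 N, if the wrist force passes 120 N, or if a joint passes its speed limit or range.

## Robot

A 7-joint arm with a two-finger parallel gripper is mounted at the origin on the work surface. World frame = base frame: x ahead of the robot, y to its left, z up, the work surface at z = 0. Lengths are in mm, angles in rad, forces in N, time in s.
With the tool pointing down it reaches from about 400 to 875 mm from the base axis. Payload 19.3 kg.
Tool frame: the origin (TCP) lies at the very end of the fingers, on their centre line; the grasp point (between the pads) lies 19 mm behind it (grip_point_offset is the z of the grasp point in the tool frame, in mm); z points along the fingers, y is the line along which they close (so a half turn about z gives the same grasp; the last joint's range is limited). The gripper opens to 85 mm and grips with 20 to 120 N. Pads are 22 mm wide; open, the fingers measure 114 mm over their backs; the gripper's body (76 mm by 85 mm) begins 54 mm behind the grasp point. The pads swing forward as they close: fully open they stand 13 mm farther back than shut.
Start: joints at [-1.325, 0.521, -0.036, 1.599, 0.021, 1.021, -0.113], TCP at [194.129, 594.078, 231.291] pointing down, gripper open.
Joint ranges: [-2.91, 2.91], [-0.3, 2.13], [-1.5, 1.42], [0.17, 2.43], [-1.26, 4.41], [0.16, 1.93], [-2.52, 2.52]. Speed limits (rad/s): [1.89, 1.89, 2.39, 2.39, 3.01, 3.01, 3.01].

## Interface

Orientations are given as a 3x3 rotation matrix whose columns are the frame's x, y, z axes.
In Python, from workcell import movep, movel, goto_joints, open_gripper, clamp, wait, inverse_kinematics, read_state, camera, PlanningError, finish_job, grip_point_offset gives the robot as it stands. Calls block until the motion is done:
- movep(position, orientation): joint-space move of the TCP to a pose.
- movel(position, frame=None, max_speed=150, guard=None): straight line of the TCP; frame=None keeps the orientation; max_speed is the mean speed in mm/s. With guard (N) it stops when the force on the tool has changed by that much, and returns True; else False.
- goto_joints(angles): joint-space move.
- open_gripper() and clamp(): open the fingers fully, or close them until they stop; the grip force is fixed at half the most.
- wait(seconds).
- inverse_kinematics(position, orientation): joint angles nearest the present ones, or None.
- read_state(): the state.
- camera(name): name is "side" or "top" or "wrist"; returns a dict with "image" (384x512x3 uint8, blue, green, red), "range_z" (384x512 float32, mm along the optical axis (not along the pixel's ray), 0 where there is no reading), "fx", "fy", "cx", "cy" (pixels), "cam_to_world" (4x4, takes a point from camera to world coordinates). Camera axes: x right, y up, looking along -z (the intrinsics and any distortion apply to the point x, -y, -z); pixel columns grow to the right and rows downward; lengths in mm; the calibration is good to about 2 mm. A picture is of the moment at which its call begins.
A pose or a line that the arm cannot do raises PlanningError and nothing moves.
- finish_job(): hands the job in; it is judged then, once.
The state is a dict: "time": time; "qpos": joint angles; "qvel": joint speeds; "joint_efforts": joint torques, N m; "eef_pos": TCP position; "tool_rot": TCP orientation; "ft_force": force on the tool from outside, world axes, zero at the start; "torque": the same for the moment, N m; "finger_gap": finger opening in mm; "gripper_force": force on a finger pad.
Only numpy, scipy, OpenCV 4.12 (cv2) and the standard library are available. Lean on these libraries where they do the work, as an engineer would, in place of code of your own. Each camera call takes 0.05 s, during which the arm holds its last target. There are 200 camera calls.

## Working session

There is one attempt and no reset: what is moved stays moved. The work goes in short steps, each a Python script; the robot and the scene stay as the last script left them, time stands still between calls to the robot, and variables do not carry over. Pictures are saved under pics/ and viewed, at most 10 in all, crops included, and the job is handed in when it is done.

```bash
mkdir -p pics; ls; python3 - <<'E'
from workcell import *
import cv2,numpy as np
for n in("top","side"):
    c=camera(n); cv2.imwrite(f"pics/{n}0.png",c["image"]); np.savez(f"{n}0.npz",**c)
    print(n,c["fx"],c["cx"],c["cy"],np.round(c["cam_to_world"],3).tolist(),[k for k in c])
print(read_state()["time"],grip_point_offset)
E
```

```text
pics
top 423.4275785223687 249.34678282855145 200.83716210492076 [[0.027, 0.983, -0.184, 364.167], [-1.0, 0.027, -0.002, 23.715], [0.003, 0.184, 0.983, 1300.187], [0.0, 0.0, 0.0, 1.0]] ['image', 'range_z', 'fx', 'fy', 'cx', 'cy', 'cam_to_world']
side 471.0201315115228 255.94166244246168 189.47676244340934 [[0.854, 0.343, -0.392, -53.692], [-0.52, 0.592, -0.616, -1005.945], [0.021, 0.73, 0.683, 1208.627], [0.0, 0.0, 0.0, 1.0]] ['image', 'range_z', 'fx', 'fy', 'cx', 'cy', 'cam_to_world']
0.1 -18.700000000000003
```

View pics/top0.png

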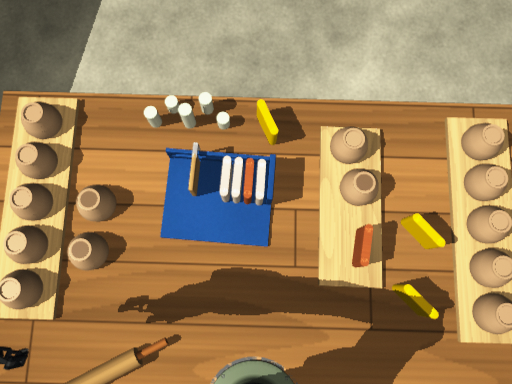

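View pics/side0.png

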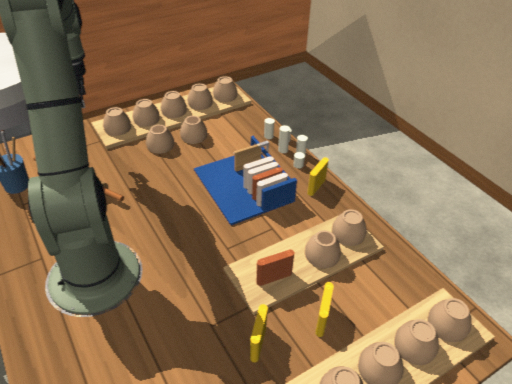

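Top view: the terracotta candidates are the spare at (363,245) on the ware board and the partner at (250,180) in the row, second from the end wall at (273,170). The yellow look-alikes are at (425,230), (415,300) and (267,120). The bookend is at (195,168). I choose the one at (363,245). Next I measure everything.

```bash
cat > h.py <<'E'
import numpy as np,cv2
from workcell import *
def cloud(c):
    z=np.asarray(c["range_z"],float); v,u=np.indices(z.shape)
    p=np.stack([(u-c["cx"])/c["fx"]*z,-(v-c["cy"])/c["fy"]*z,-z,np.ones_like(z)],-1)
    w=(p@np.asarray(c["cam_to_world"]).T)[...,:3]; w[z<=0]=np.nan
    return w
def masks(img):
    H,S,V=[a.astype(int) for a in cv2.split(cv2.cvtColor(img,cv2.COLOR_BGR2HSV))]
    return dict(terra=((H<10)|(H>174))&(S>150)&(V>90),blue=(H>100)&(H<130)&(S>150),white=(S<60)&(V>140))
def rect(pts):
    (cx,cy),(w,h),a=cv2.minAreaRect(pts[:,:2].astype(np.float32)); a=np.radians(a)
    if w<h: w,h,a=h,w,a+np.pi/2
    a=(a+np.pi/2)%np.pi-np.pi/2
    return np.round([cx,cy,w,h],1),round(a,3)
def blobs(m,w,lo,hi,amin):
    m=m&(w[...,2]>lo)&(w[...,2]<hi); n,l,s,ce=cv2.connectedComponentsWithStats(m.astype(np.uint8))
    for i in range(1,n):
        if s[i,4]>=amin:
            p=w[l==i]; yield np.round(ce[i]),s[i,4],round(float(np.median(p[:,2])),1),rect(p)
E
python3 - <<'E'
from h import *
for n in("top","side"):
    c=dict(np.load(n+"0.npz")); w=cloud(c); m=masks(c["image"])
    print(n)
    for k,lo,hi in(("terra",85,140),("white",85,125),("blue",5,25),("blue",70,120)):
        for b in blobs(m[k],w,lo,hi,15): print(k,lo,*b)
    if n=="top":
        print("at bookend",w[168,190:200:2].round().tolist(),"bowls",w[187,358].round(),w[204,96].round(),w[250,88].round(), w[270,340].round())
        cv2.imwrite("pics/crop.png",cv2.resize(np.hstack([c["image"][130:260,150:290],c["image"][130:260,310:450]]),None,fx=2.8,fy=2.8))
E
```

```text
top
terra 85 [359. 253.] 17 101.5 (array([ 448.4, -288. ,   29. ,    1.8]), np.float64(-0.18))
white 85 [185. 110.] 153 108.9 (array([861.4, 227.7,  39.2,  37.5]), np.float64(0.472))
white 85 [195. 149.] 61 107.1 (array([737.7, 191.3,  41.2,  13.8]), np.float64(-0.066))
white 85 [225. 176.] 330 111.4 (array([659.7,  98.7, 117.3,  24.3]), np.float64(-0.06))
white 85 [237. 177.] 336 111.3 (array([657.3,  64.7, 118.2,  24.1]), np.float64(-0.064))
white 85 [260. 179.] 329 111.2 (array([653.9,  -3.9, 120.1,  23.9]), np.float64(-0.041))
blue 5 [211. 208.] 6199 11.4 (array([605.2, 125. , 327.7, 254.3]), np.float64(1.512))
blue 70 [178. 151.] 93 80.1 (array([739.3, 243.2,  76.5,  10. ]), np.float64(1.516))
blue 70 [252. 167.] 501 96.0 (array([669.8,  73.3, 231. , 132.7]), np.float64(1.504))
at bookend [[706.0, 216.0, 11.0], [681.0, 196.0, 105.0], [681.0, 190.0, 107.0], [687.0, 187.0, 83.0], [697.0, 186.0, 47.0]] bowls [ 638. -288.  101.] [570. 473.  85.] [437. 484.  83.] [ 402. -251.   15.]
side
terra 85 [255. 180.] 15 106.7 (array([601.4,  32.3,  19. ,  11.5]), np.float64(-1.283))
terra 85 
[... 183 characters left out ...]
 [284. 131.] 83 106.8 (array([857.6, 231. ,  52.4,  32.3]), np.float64(0.979))
white 85 [263. 143.] 25 108.1 (array([736.3, 196.8,  41.5,  14.7]), np.float64(0.025))
white 85 [259. 166.] 372 111.5 (array([656.7,  85.4, 119.6,  68.4]), np.float64(-0.089))
white 85 [271. 180.] 175 111.6 (array([6.511e+02, 5.000e-01, 1.163e+02, 3.570e+01]), np.float64(-0.124))
blue 5 [230. 191.] 2294 12.5 (array([603. , 125. , 331.8, 255.9]), np.float64(1.51))
blue 70 [254. 140.] 21 81.7 (array([735.8, 258.3,  45.3,  11.3]), np.float64(1.418))
blue 70 [265. 152.] 20 82.7 (array([730.6, 171.3,  43.9,   9.2]), np.float64(1.562))
blue 70 [279. 188.] 344 96.6 (array([661.3, -33.8, 138.7,  41.9]), np.float64(0.201))
```

View pics/crop.png

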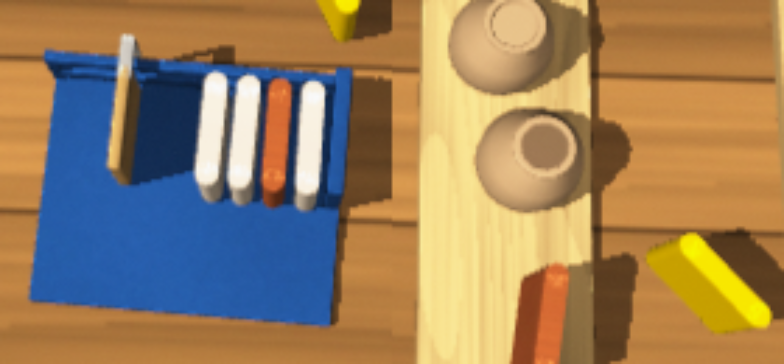

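The crop confirms the layout. The row, starting from the wall, is white, terracotta, white, white, and the spare stands alone at the board's near end. From the floor rectangle and the row tops, the rack origin is about (658.5, 74.6) with yaw -0.06. The spare's top needs a second, looser measurement.

```bash
python3 - <<'E'
from h import *
for n,(u0,u1,v0,v1) in dict(top=(345,380,215,275),side=(245,305,240,300)).items():
    c=dict(np.load(n+"0.npz")); w=cloud(c); hsv=cv2.cvtColor(c["image"],cv2.COLOR_BGR2HSV)
    m=np.zeros(w.shape[:2],bool); m[v0:v1,u0:u1]=True
    t=m&((hsv[...,0]<14)|(hsv[...,0]>170))&(hsv[...,1]>110)
    for b in blobs(t,w,20,140,15): print(n,"all",*b)
    for b in blobs(t,w,113,125,10): print(n,"top",*b)
    for b in blobs(m,w,113,125,10): print(n,"any",*b)
from scipy.spatial.transform import Rotation as R
o=np.array([658.5,74.6,0]);
def tool(yaw,tilt=0): # tool z down, tool y along rotated y... 
    return (R.from_euler('z',yaw)*R.from_euler('y',-tilt)*R.from_euler('x',np.pi)).as_matrix()
for p,M in(([420,-295,75],tool(-.17)),([420,-295,250],tool(-.17)),([658-160,74-17,66],tool(-.06)),([580,60,66],tool(-.06)),([500,60,40],tool(-.06,.35)),([605,60,40],tool(-.06+np.pi/2)),([605,60,40],tool(-.06,.35)),([660,240,60],tool(-.06)),([660,240,60],tool(-.06-np.pi/2))):
    q=inverse_kinematics(p,M); print(p,None if q is None else np.round(q,2))
E
```

```text
top all [362. 246.] 672 114.8 (array([ 470.4, -302.7,  114.3,   49.5]), np.float64(0.112))
top top [366. 245.] 359 117.9 (array([ 471. , -303.4,  116.9,   26.1]), np.float64(-0.158))
top any [366. 244.] 364 117.9 (array([ 471.3, -303.5,  117.5,   26.1]), np.float64(-0.158))
side all [274. 267.] 922 88.6 (array([ 467.8, -300.1,  119.6,   30.4]), np.float64(-0.157))
side top [275. 258.] 272 117.6 (array([ 468.3, -300.5,  118.6,   27.8]), np.float64(-0.154))
side any [275. 258.] 284 117.6 (array([ 468. , -299.9,  119.2,   28.9]), np.float64(-0.154))
[420, -295, 75] [ 0.06  0.69  0.61  2.04 -0.67  0.63 -0.61]
[420, -295, 250] [-0.22  0.51  1.02  1.9  -0.51  1.02 -0.72]
[498, 57, 66] [-0.58  0.65  0.47  2.06 -0.56  0.55 -1.33]
[580, 60, 66] [-0.6   0.78  0.59  1.85 -0.64  0.71 -1.27]
[500, 60, 40] [-0.28  0.59 -0.05  2.32  2.16  0.19  2.19]
[605, 60, 40] [-0.44  0.79  0.37  1.79 -0.44  0.65  0.12]
[605, 60, 40] None
[660, 240, 60] [-0.78  0.94  0.62  1.51 -0.64  0.9  -1.58]
[660, 240, 60] [-0.2   0.86 -0.39  1.47  0.38  0.88  2.37]
```

```bash
cat >> h.py <<'E'
from scipy.spatial.transform import Rotation as R
O=np.array([658.5,74.6,0]); YAW=-0.06
def tool(yaw,tilt=0): return (R.from_euler('z',yaw)*R.from_euler('y',-tilt)*R.from_euler('x',np.pi)).as_matrix()
def rk(x,y,z): return O+R.from_euler('z',YAW).apply([x,y,z])
def st(t=""):
    s=read_state(); print(t,round(s["time"],1),np.round(s["eef_pos"],1),"gap",round(float(s["finger_gap"]),1),"F",np.round(s["ft_force"],1),"g",np.round(s["gripper_force"],1))
E
python3 - <<'E'
from h import *
T=tool(-.156); g=np.array([434.4,-296.4,0])
movep(g+[0,0,220],T); st("above")
movel(g+[0,0,64],guard=10); st("down")
clamp(); st("clamped")
movel(g+[0,0,190]); st("lift")
movep(rk(-171,-27,150),tool(YAW)); st("front")
c=camera("top"); cv2.imwrite("pics/t1.png",c["image"]); np.savez("t1.npz",**c)
c=camera("side"); w=cloud(c); np.savez("s1.npz",**c); cv2.imwrite("pics/s1.png",c["image"])
E
```

```text
above 3.3 [ 434.8 -295.8  219.9] gap 85.6 F [-0.  -0.5  0.5] g 0.0
down 4.5 [ 434.7 -296.6   64.7] gap 85.4 F [-0.9 -0.8  0.5] g 0.0
clamped 5.1 [ 434.5 -296.4   64.2] gap 23.7 F [-0.   1.7  5.5] g 59.1
lift 6.1 [ 434.1 -296.   189.2] gap 23.4 F [ 0.2 -0.1 -3.3] g 58.7
front 7.5 [486.4  56.7 150.1] gap 23.0 F [ 1.  -0.3 -3.4] g 58.7
```

View pics/s1.png

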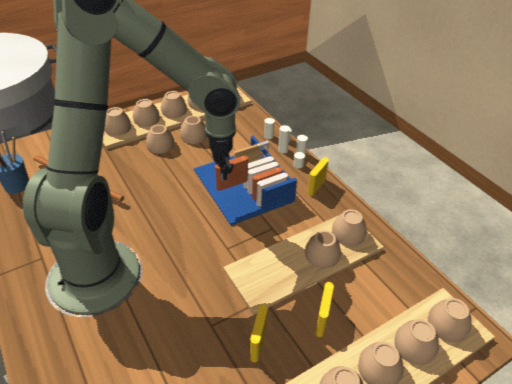

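The spare is held level at (232,172), in front of the row. I check its pose and the row in the clouds before lowering.

```bash
python3 - <<'E'
from h import *
def torack(b): 
    (r,a)=b[3]; d=R.from_euler('z',-YAW).apply([r[0]-O[0],r[1]-O[1],0]); return b[0],b[1],b[2],d[:2].round(1),r[2:],round(a-YAW,3)
for n in("t1","s1"):
    c=dict(np.load(n+".npz")); w=cloud(c); hsv=cv2.cvtColor(c["image"],cv2.COLOR_BGR2HSV)
    t=((hsv[...,0]<14)|(hsv[...,0]>170))&(hsv[...,1]>110)
    for lo,hi in((105,118),(192,215),(98,215)):
        for b in blobs(t&(w[...,1]>-50)&(w[...,1]<130)&(w[...,0]>470),w,lo,hi,12): print(n,lo,*torack(b))
    for b in blobs(hsv[...,1]<60,w,106,118,40): print(n,"white",*torack(b))
E
```

```text
t1 105 [249. 176.] 286 111.5 [  4.8 -43.7] [107.9  23.7] 0.013
t1 98 [249. 176.] 288 111.5 [  4.8 -43.8] [107.9  23.9] 0.013
t1 white [184. 109.] 124 109.6 [192.1 164.3] [38.4 37.2] 0.54
t1 white [195. 148.] 48 108.3 [ 74.8 120.8] [36.6 14.2] -0.002
t1 white [226. 168.] 204 111.5 [21.8 23.8] [76.1 24.3] -0.005
t1 white [237. 173.] 256 111.6 [ 10.7 -10. ] [97.  23.9] -0.006
t1 white [260. 178.] 314 111.7 [  0.4 -78.7] [116.6  23.9] 0.019
s1 105 [267. 174.] 183 111.7 [ -3.  -40.9] [118.2  36.1] -0.027
s1 105 [234. 184.] 63 112.2 [-134.   -37.1] [103.9   8.1] 0.018
s1 192 [238. 161.] 127 203.2 [-109.   -29.2] [65.4 32.7] -0.095
s1 192 [218. 168.] 15 201.6 [-184.8  -31.6] [29.   3.8] 1.55
s1 98 [235. 172.] 576 158.2 [-131.5  -29. ] [111.2  37.7] 0.081
s1 98 [266. 174.] 197 111.5 [ -3.  -40.4] [118.  37.] -0.045
s1 white [284. 129.] 47 110.7 [188.6 166.2] [40.8 37.6] -1.504
s1 white [261. 165.] 305 112.3 [-3.1 10. ] [120.5  61.2] 0.016
s1 white [272. 180.] 174 111.9 [ -3.5 -77.3] [117.9  33.1] -0.047
s1 white [ 90. 270.] 148 111.7 [-658.4 -169.5] [158.6  57.7] -0.083
```

```bash
python3 - <<'E'
from h import *
movel(rk(-171,-27,70),max_speed=100)
print(movel(rk(-171,-27,56),max_speed=15,guard=4)); st("floor")
z=read_state()["eef_pos"][2]+1.5
movel(rk(-171,-27,z),max_speed=20)
for x in(-140,-120,-100,-80):
    g=movel(rk(x,-27,z),max_speed=50,guard=25); st(f"{x} {g}")
    if g: break
c=camera("top"); cv2.imwrite("pics/t2.png",c["image"]); np.savez("t2.npz",**c)
c=camera("side"); np.savez("s2.npz",**c)
a=dict(np.load("t2.npz"))["image"][130:260,150:290]; b=c["image"][110:240,180:320]
cv2.imwrite("pics/c2.png",cv2.resize(np.hstack([a,b]),None,fx=2.8,fy=2.8,interpolation=2))
E
```

```text
True
floor 9.2 [486.1  57.9  58.2] gap 23.2 F [-1.5  0.6 10.6] g 60.2
-140 False 10.3 [517.   56.   59.7] gap 23.0 F [-0.3 -0.5 -2.6] g 58.9
-120 False 10.8 [537.2  54.7  59.6] gap 23.2 F [-0.2  0.2 -3.5] g 58.9
-100 False 11.4 [557.2  53.6  59.6] gap 23.1 F [ 0.4  0.3 -2.7] g 59.0
-80 False 11.9 [577.1  52.3  59.6] gap 23.4 F [ 0.7  0.3 -2.4] g 58.9
```

View pics/c2.png

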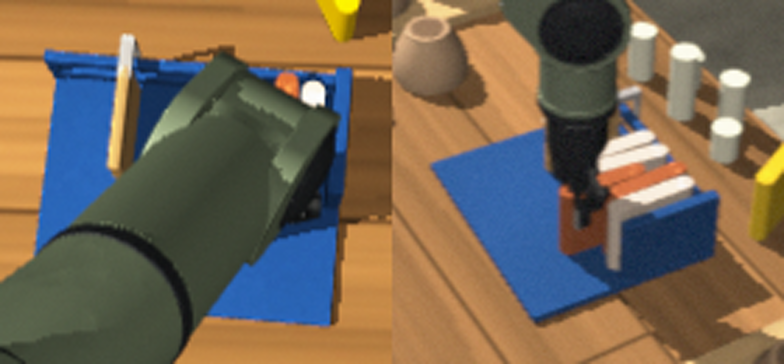

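The spare is about 80 mm into the gap between the partner and the white bat, and all bats are upright (right panel). I let go, retreat upwards and work out the push poses.

```bash
python3 - <<'E'
from h import *
p=read_state()["eef_pos"]
movel(p+np.array([0,0,-1.5]),max_speed=20); open_gripper(); st("open")
movel(p+np.array([0,0,120])); 
movep(rk(-180,-27,150),tool(YAW)); clamp(); st("back")
c=camera("top"); np.savez("t3.npz",**c); s=camera("side")
cv2.imwrite("pics/c3.png",cv2.resize(np.hstack([c["image"][130:260,150:290],s["image"][110:240,180:320]]),None,fx=2.8,fy=2.8,interpolation=2))
for tilt in(.35,.25,.15,0):
  for yo in(0,np.pi/2,-np.pi/2,np.pi):
    # tilt about rack -y axis regardless of finger roll
    M=tool(YAW,tilt)@R.from_euler('z',yo).as_matrix()
    q=[inverse_kinematics(rk(x,-27,42),M) for x in(-150,-70)]
    print(tilt,round(yo,2),[None if a is None else np.round(a,2).tolist() for a in q])
E
```

```text
open 12.9 [576.9  52.3  58.2] gap 85.0 F [-0.1  0.4  0.2] g 0.0
back 15.1 [477.2  58.5 150. ] gap -0.2 F [-0.8 -0.4  0.2] g 0.0
0.35 0 [[-0.27, 0.59, -0.05, 2.31, 2.1, 0.17, 2.26], None]
0.35 1.57 [[0.05, 0.62, -0.45, 2.29, 1.75, 0.38, 1.1], [0.1, 0.68, -0.45, 2.1, 1.43, 0.38, 1.51]]
0.35 -1.57 [[0.49, 0.85, -1.07, 2.27, 1.67, 0.82, -1.82], [-0.06, 0.66, -0.25, 2.11, 1.38, 0.25, -1.62]]
0.35 3.14 [[0.49, 0.85, -1.07, 2.27, 1.67, 0.82, -0.25], [-0.06, 0.66, -0.25, 2.11, 1.38, 0.25, -0.05]]
0.25 0 [None, [-0.58, 0.73, 0.49, 2.05, -0.99, 0.3, -0.93]]
0.25 1.57 [[0.51, 0.85, -1.07, 2.2, 1.46, 0.81, 1.53], [-0.63, 0.76, 0.57, 2.06, -1.12, 0.34, -2.39]]
0.25 -1.57 [[-0.09, 0.6, -0.25, 2.22, 1.17, 0.24, -1.47], [-0.4, 0.68, 0.23, 2.05, -0.36, 0.2, 0.05]]
0.25 3.14 [[-0.09, 0.6, -0.25, 2.22, 1.17, 0.24, 0.1], [0.11, 0.69, -0.46, 2.02, 1.02, 0.42, 0.36]]
0.15 0 [[-0.64, 0.69, 0.52, 2.17, -0.96, 0.34, -0.97], [-0.63, 0.79, 0.6, 1.97, -0.9, 0.49, -1.03]]
0.15 1.57 [[-0.81, 0.8, 0.79, 2.18, -1.26, 0.51, -2.27], [-0.74, 0.87, 0.79, 1.98, -1.11, 0.6, -2.42]]
0.15 -1.57 [[-0.44, 0.62, 0.24, 2.16, -0.39, 0.24, 0.06], [-0.4, 0.7, 0.26, 1.96, -0.37, 0.37, 0.07]]
0.15 3.14 [[0.09, 0.64, -0.46, 2.14, 0.88, 0.41, 0.43], [0.39, 0.84, -0.87, 1.92, 1.08, 0.75, 0.4]]
0 0 [[-0.68, 0.77, 0.65, 2.05, -0.83, 0.6, -1.08], [-0.63, 0.86, 0.67, 1.85, -0.79, 0.73, -1.13]]
0 1.57 [[-0.88, 0.98, 1.02, 2.06, -1.19, 0.87, -2.34], [-0.81, 1.07, 1.04, 1.86, -1.15, 0.98, -2.43]]
0 -1.57 [[-0.43, 0.67, 0.28, 2.04, -0.38, 0.48, 0.07], [-0.39, 0.75, 0.29, 1.83, -0.35, 0.61, 0.06]]
0 3.14 [[0.39, 0.8, -0.87, 2.0, 0.89, 0.78, 0.49], [0.38, 0.89, -0.87, 1.79, 0.86, 0.89, 0.62]]
```

View pics/c3.png

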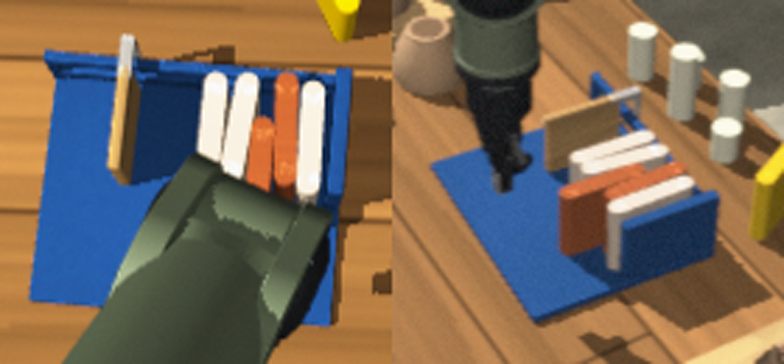

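The spare stands about 80 mm in, with neighbours parted and upright; the white bat beside it is only slightly yawed. I push it home low on its front end, with closed fingers turned a quarter and tilted slightly.

```bash
python3 - <<'E'
from h import *
M=tool(YAW,.15)@R.from_euler('z',-np.pi/2).as_matrix()
movep(rk(-165,-27,150),M)
movel(rk(-165,-27,44)); st("low")
for x,v in((-110,50),(-95,40),(-80,40),(-72,30),(-60,20)):
    g=movel(rk(x,-27,44),max_speed=v,guard=12); s=read_state()
    st(f"{x} {g} rackx {R.from_euler('z',-YAW).apply(s['eef_pos']-O)[0]:.1f}")
    if g: break
movel(rk(-150,-27,44)); movel(rk(-165,-27,150)); 
movep(rk(-200,200,230),tool(YAW)); st("aside")
c=camera("top"); np.savez("t4.npz",**c); s=camera("side"); np.savez("s4.npz",**s)
cv2.imwrite("pics/c4.png",cv2.resize(np.hstack([c["image"][130:260,150:290],s["image"][110:240,180:320]]),None,fx=2.8,fy=2.8,interpolation=2))
w=cloud(c)
hsv=cv2.cvtColor(c["image"],cv2.COLOR_BGR2HSV); t=((hsv[...,0]<14)|(hsv[...,0]>170))&(hsv[...,1]>110)
for k,m in(("t",t),("w",hsv[...,1]<60)):
    for b in blobs(m&(w[...,0]>560)&(w[...,0]<780)&(w[...,1]>-40)&(w[...,1]<230),w,106,118,30):
        r,a=b[3]; print(k,b[0],b[2],R.from_euler('z',-YAW).apply([r[0]-O[0],r[1]-O[1],0])[:2].round(1),r[2:],round(a-YAW,3))
E
```

```text
low 17.2 [492.5  57.5  44.5] gap 0.0 F [-0.8  0.2  0.4] g 0.0
-110 True rackx -129.6 17.9 [527.5  55.4  44.1] gap -0.3 F [2.4 1.5 4.8] g 0.0
aside 20.6 [471.  285.5 229.6] gap 0.2 F [-0.7 -0.   0.3] g 0.0
t [247. 183.] 111.4 [-15.5 -41.4] [161.2  49.4] 0.012
w [195. 149.] 108.4 [ 70.2 121.3] [40.6 13.1] -0.069
w [230. 176.] 111.5 [1.5 8.8] [121.4  54.2] -0.01
w [261. 179.] 111.6 [ -0.1 -79.1] [119.3  23.8] 0.034
```

View pics/c4.png

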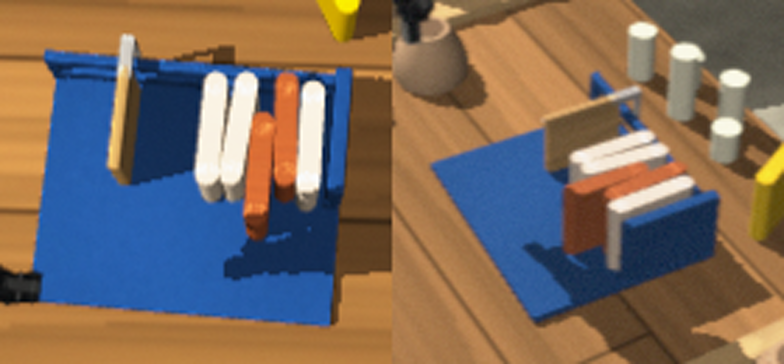

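The guard tripped at first contact. With tool y along the push, the gripper's linkage touches near the bat's top rather than the tips, though nothing leaned and the spare moved only a few mm, to a tail at about -96. I turn the roll back so the narrow finger faces push, with a bit more tilt and less speed.

```bash
python3 - <<'E'
from h import *
y=-26
for tilt in(.25,.2,.15):
    M=tool(YAW,tilt)
    try:
        movep(rk(-130,y,150),M); movel(rk(-130,y,48)); print("tilt",tilt); break
    except PlanningError as e: print(tilt,e)
st("low")
for x,v in((-112,30),(-98,20),(-85,25),(-75,25),(-68,20),(-60,15)):
    g=movel(rk(x,y,48),max_speed=v,guard=18); s=read_state()
    st(f"{x} {g} rackx {R.from_euler('z',-YAW).apply(s['eef_pos']-O)[0]:.1f}")
    if g: break
movel(rk(-130,y,48)); movel(rk(-130,y,150)); 
movep(rk(-200,200,230),tool(YAW)); st("aside")
c=camera("top"); np.savez("t5.npz",**c); s=camera("side"); np.savez("s5.npz",**s)
cv2.imwrite("pics/c5.png",cv2.resize(np.hstack([c["image"][130:260,150:290],s["image"][110:240,180:320]]),None,fx=2.8,fy=2.8,interpolation=2))
w=cloud(c)
hsv=cv2.cvtColor(c["image"],cv2.COLOR_BGR2HSV); t=((hsv[...,0]<14)|(hsv[...,0]>170))&(hsv[...,1]>110)
for k,m in(("t",t),("w",hsv[...,1]<60)):
    for b in blobs(m&(w[...,0]>540)&(w[...,0]<780)&(w[...,1]>-40)&(w[...,1]<230),w,106,118,30):
        r,a=b[3]; print(k,b[0],b[2],R.from_euler('z',-YAW).apply([r[0]-O[0],r[1]-O[1],0])[:2].round(1),r[2:],round(a-YAW,3))
E
```

```text
tilt 0.25
low 22.5 [527.5  56.8  48.4] gap -0.2 F [-1.1 -0.1  0.6] g 0.0
-112 False rackx -112.2 23.2 [545.   55.3  47.9] gap -0.2 F [0.  0.2 0.6] g 0.0
-98 False rackx -97.9 24.1 [559.2  54.5  48. ] gap 0.1 F [-1.5 -0.4 -0.1] g 0.5
-85 False rackx -84.8 24.8 [572.3  53.7  48.1] gap 0.1 F [0.1 0.1 0.5] g 0.0
-75 False rackx -74.8 25.3 [582.3  53.1  48. ] gap 0.2 F [-0.3  0.9 -0.1] g 0.0
-68 False rackx -67.8 25.8 [589.3  52.7  48. ] gap -0.1 F [ 0.1  0.3 -0.6] g 0.0
-60 True rackx -63.6 26.3 [593.5  52.5  47.1] gap -0.0 F [-3.4  0.4  1.6] g 1.5
aside 28.7 [471.1 284.8 229.4] gap 0.1 F [ 0.6 -0.3 -0.4] g 0.0
t [247. 175.] 111.6 [  7.1 -39.8] [117.7  49.4] 0.035
w [195. 148.] 108.8 [ 70.5 120.1] [41.  13.9] -0.012
w [229. 175.] 111.5 [ 2.3 11.5] [122.2  48.4] -0.003
w [261. 179.] 111.6 [ -0.1 -79.1] [117.7  23.9] 0.035
```

View pics/c5.png

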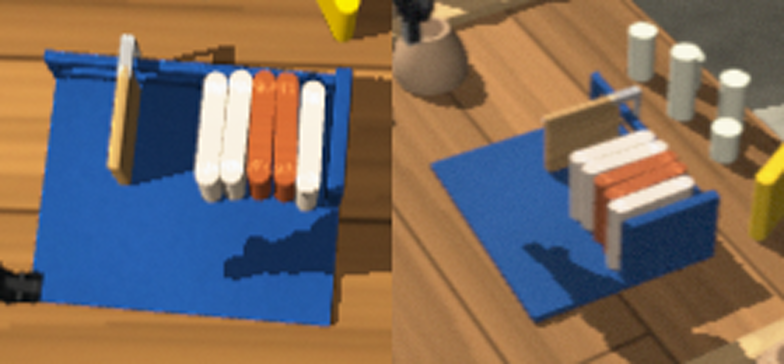

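The spare is home: rack x about 7 mm, about 24 mm from its partner, and every bat is upright. The last bat's outer face is at y about 36 mm and the bookend's centre is at about 120. Now I push the bookend.

```bash
python3 - <<'E'
from h import *
x=4;done=False
for tilt in(.12,0):
  for f in(0,np.pi):
    M=tool(YAW-np.pi/2,tilt)@R.from_euler('z',f).as_matrix()
    q=inverse_kinematics(rk(x,60,57),M); q2=inverse_kinematics(rk(x,165,57),M)
    if done or q is None or q2 is None: continue
    try:
        movep(rk(x,170,200),M); movel(rk(x,170,57)); print("tilt",tilt,f); done=True
    except PlanningError as e: print(tilt,f,e)
assert done
st("low")
for y,v in((145,80),(132,25),(100,50),(70,50),(63,20),(57,12)):
    g=movel(rk(x,y,57),max_speed=v,guard=12); s=read_state()
    st(f"{y} {g} racky {R.from_euler('z',-YAW).apply(s['eef_pos']-O)[1]:.1f}")
    if g: break
movel(rk(x,130,57)); movel(rk(x,140,200)); movep(rk(-200,200,230),tool(YAW)); st("aside")
c=camera("top"); np.savez("t6.npz",**c); s=camera("side")
cv2.imwrite("pics/c6.png",cv2.resize(np.hstack([c["image"][130:260,150:290],s["image"][110:240,180:320]]),None,fx=2.8,fy=2.8,interpolation=2))
w=cloud(c)
hsv=cv2.cvtColor(c["image"],cv2.COLOR_BGR2HSV); t=((hsv[...,0]<14)|(hsv[...,0]>170))&(hsv[...,1]>110)
for k,m in(("t",t),("w",hsv[...,1]<60)):
    for b in blobs(m&(w[...,0]>540)&(w[...,0]<780)&(w[...,1]>-40)&(w[...,1]<230),w,104,118,30):
        r,a=b[3]; print(k,b[0],b[2],R.from_euler('z',-YAW).apply([r[0]-O[0],r[1]-O[1],0])[:2].round(1),r[2:],round(a-YAW,3))
E
```

```text
tilt 0.12 0
low 33.1 [673.1 244.4  58.1] gap -0.2 F [ 0.2 -0.4  0.7] g 0.0
145 False racky 144.2 33.6 [671.5 218.3  57.2] gap -0.2 F [ 0.   0.1 -0.4] g 0.0
132 False racky 131.7 34.2 [670.5 205.9  57. ] gap -0.1 F [-0.3  0.3 -0.7] g 0.0
100 False racky 99.8 35.0 [668.5 174.   57. ] gap 0.2 F [-0.7 -0.2  0.6] g 0.0
70 False racky 69.7 35.8 [666.8 144.   57. ] gap -0.0 F [0.6 0.8 0.7] g 0.0
63 False racky 62.8 36.3 [666.3 137.   57. ] gap 0.1 F [ 0.5 -0.3  0.2] g 0.1
57 False racky 57.6 36.9 [666.  131.9  57. ] gap 0.2 F [ 1.7  4.6 -1.2] g 2.7
aside 41.8 [470.8 286.1 229.7] gap -0.1 F [ 0.  -0.5 -0.1] g 0.0
t [248. 175.] 111.4 [  6.4 -41.7] [119.1  49.1] 0.006
w [230. 173.] 111.3 [18.4 11.6] [153.3  58.5] 0.098
w [261. 179.] 111.4 [  0.5 -79.1] [117.7  23.6] 0.027
```

View pics/c6.png

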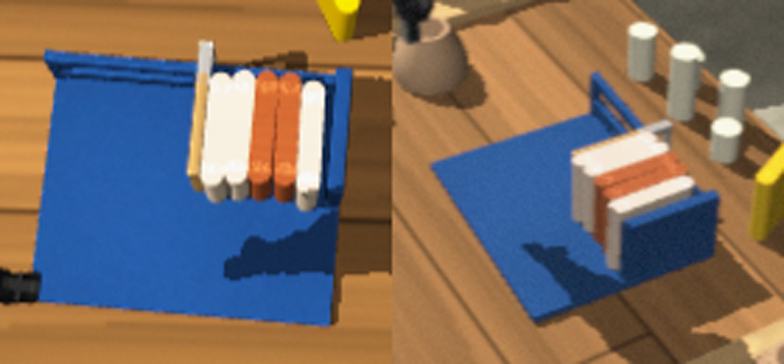

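The bookend is snug against the last bat (contact force rose to 4.6 N), the row is upright and the spare is home. I hand the job in.

```bash
python3 -c "
from workcell import *
print(finish_job())"
```

```text
the job is handed in; nothing more can be done
None
```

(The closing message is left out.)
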